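# Pin the airer bar back in line

## Task

The clothes-airer bar has crept out of its bracket, so its hole no longer sits under the bracket's hole. Take the tapered pin out of its wooden holder and ease it down through both holes so that its taper draws the bar into line, press on slowly until its collar has pushed the blue locking ring fully home, without forcing it beyond about 30 N, and leave the pin standing there. Let the pin do the pulling: do not push the bar or the ring with the gripper, and leave the other things on the worktop where they are.

Things in the scene. Friction and masses are not known exactly. Their poses are not given: they have to be found in the camera images.
- bracket: Grey steel bracket on a dark wooden block let into the worktop; fixed, but its height differs (5 to 20 mm of block show). Base plate 100x90x5 mm, two cheeks, top plate 64 (x) x 50 (y) x 6 mm, upper face 70 mm above the origin. Origin: underside of the base plate, below its hole; z up; bar along its x. Clear space under the bar. A push of more than 30 N on the pin may bend it.
- bracket_hole (a point): Centre of the upper mouth of the round vertical hole through the bracket's top plate, level with the plate's upper face: 15 mm diameter, 0.5 mm chamfer, 6 mm deep. The blue ring stands round it.
- bar_hole (a point): Centre of the upper mouth of the 15 mm hole, 0.5 mm chamfer, right through the flat aluminium bar, 32 mm wide, 8 mm thick, that slides 1 mm under the top plate: 7 mm below bracket_hole. It starts 5.5 to 8 mm from that hole along bracket +x: from above the holes overlap in a lens. The bar reaches 145 mm from here along +x, with 6 mm high blue stops and a black end cap.
- bar (a joint): Slide of the bar along bracket x, in m: 0 is in line with the bracket's hole, positive is pulled out. About 5 N along the slide moves it and it stays where it is left; travel -4 to +10 mm. While the taper draws it in, the pin meets 3 to 15 N of downward resistance before the collar meets the ring.
- ring (a joint): Press-in blue plastic ring round the bracket's hole, 29 mm outside, 19 mm inside diameter. In m: starts at 0 to 0.001, top 6.5 to 5.5 mm above the plate; 0.005 is home, top 1.5 mm above it, hard stop. The collar pushes it down and it stays: 16 N, and 1.5 N more per mm/s (12 mm/s is too fast); with the pin's friction 18 to 25 N when slow.
- ring_top (a point): Centre of the ring's upper face, on the bracket hole's axis.
- holder: Light wooden block 64x64x75 mm with an 18 mm through hole in which the pin stands; let into the worktop to differing depth (60 to 75 mm show), fixed. Origin at the centre of its underside, 75 mm below its top face; z up.
- pin: Tapered steel pin, about 140 g, upright in the holder, collar on the block. Origin: centre of the collar's underside; z up, away from the tip. Above: collar 30 mm diameter, 6 mm thick, then an orange square grip 20x20 mm (sides along x and y), 46 mm tall, top at z = 52 mm. Below: straight shank 14 mm diameter to z = -20 mm, then a taper to 6.4 mm (edge broken 0.6 mm) at the flat tip, z = -52 mm.
- pin_tip (a point): Point of the pin, 52 mm below the collar's underside on the pin's axis.
- wash_timer: Bystander: red wind-up timer, 60x67x62 mm, origin at the centre of its underside.
- scrub_brush: Bystander: wooden scrub brush, 73x148x44 mm, origin at the centre of its underside.
- soap_bar: Bystander: pale block of soap, 80x98x30 mm, origin at the centre of its underside.
- wash_notes: Bystander: black notebook, 148x110x16 mm, origin at the centre of its underside.
- tape_measure: Bystander: yellow pocket tape measure, 64x56x53 mm, origin at the centre of its underside.
- spare_knob: Bystander: black and grey appliance knob, 52 mm diameter, 23 mm high, origin at the centre of its underside.

How it is judged:
By the outcome, as a careful person would: the job done as asked, in the order asked, and still so for the second after the job is handed in, with the robot touching nothing.
It also fails if it takes over 70 s, if anything falls off the work surface, if the arm or the gripper's body presses on something with over 40 N, if the wrist force passes 120 N, or if a joint passes its speed limit or range.

## Robot

A 7-joint arm with a two-finger parallel gripper is mounted at the origin on a cart in front of the work surface, level with it; the furniture and walls round the work are solid. World frame = base frame: x ahead of the robot, y to its left, z up, the work surface at z = 0. Lengths are in m, angles in rad, forces in N, time in s.
With the tool pointing down it reaches from about 0.425 to 0.925 m from the base axis. Payload 6.8 kg.
Tool frame: the origin (TCP) lies on the centre line of the jaws, within the pads' length; the fingertips stand 14 mm ahead of it and the grasp point (between the pads) lies 5 mm behind it; z points along the fingers, y is the direction in which the jaws open and shut (so a half turn about z gives the same grasp; the last joint's range is limited). The gripper opens to 88 mm and grips with 3 to 60 N. Pads are 20 mm wide; open, the fingers measure 115 mm over their backs; the gripper's body (75 mm by 178 mm) begins 61 mm behind the grasp point.
Start: joints at [-1.43, 0.477, 0.022, 1.555, -0.011, 1.109, -0.083], TCP at [0.166, 0.654, 0.207] pointing down, gripper open.
Joint ranges: [-2.96, 2.96], [-0.34, 2.1], [-1.41, 1.46], [0.24, 2.44], [-1.37, 4.51], [0.17, 1.92], [-2.96, 2.96]. Speed limits (rad/s): [2.39, 2.39, 3.14, 3.14, 3.14, 3.14, 3.14].

## Interface

Orientations are given as a rotation vector (axis times angle).
In Python, from plant import sensors, optics, order gives the robot as it stands. The module is installed in compiled form; this text tells all that it offers.
- The arm moves only by the tool arm_command, never from a script. Its argument "targets" is a list of rows, each a list of 2 entries, a list of its own where there are three numbers: the shift along the tool's x, y, z as a fraction of full scale, then the turn, a rotation vector about the tool's x, y, z as a fraction of full scale. In form: [[[tx, ty, tz], [wx, wy, wz]], ...]. A call has 1 to 8 rows; each row shifts and turns the commanded pose from where the row before left it, along the tool's axes as they then stand; what a row does not reach is not made up. Full scale, the value 1, is 0.08 m for a shift and 120 degrees for a turn. A row lasts 1/8 s, in which the tool goes at most 62.5 mm and 10.7 degrees, less where a joint would pass 70% of its speed; a pose out of reach is approached as far as the arm can. A call with a number of a shift or a turn outside -1 to 1 is refused whole. A call with a gripper value outside its range is refused whole. "hand" is the opening, from 0 (shut) to 1 (fully open), set as the call begins (left out, the last holds). The fingers move at their own pace and stop on an object; the grip force is fixed at half the most. Time passes only in rows, so rows that do not move let the fingers close. It gives the time, the measured TCP pose, the force and the opening at its end, in the units of the state.
- sensors.read_state(): the state, without advancing time (a new reading comes with each control period).
- optics.grab_frame(name): name is "side" or "top" or "wrist"; returns the picture (420x560x3 uint8, red, green, blue); there is no depth.
- optics.calibration(name): a dict with "vertical_fov" (degrees; the focal length in pixels is half the picture's height over the tangent of half this angle, whatever the lens; pixels are square), "cx", "cy" (the principal point, pixels), "extrinsics" (4x4, takes a point from world to camera coordinates). Camera axes: x right, y down, z forward; pixel columns grow to the right and rows downward; lengths in m; the calibration is good to about 2 mm. A picture is of the moment at which its call begins: read the wrist's pose just before it. calibration takes no time and is no camera call; for the wrist camera it gives the pose at the moment of the call.
- order.close_job(): hands the job in, once; it reports no verdict.
The state is a dict: "time_s": time; "joint_positions": joint angles; "qvel": joint speeds; "effort": joint torques, N m; "eef_pos": TCP position; "eef_rot": TCP orientation; "force": force on the tool from outside, world axes, zero at the start; "torque": the same for the moment, N m; "gripper_width": finger opening in m.
Only numpy, scipy, OpenCV 4.12 (cv2) and the standard library are available. Lean on these libraries where they do the work, as an engineer would, in place of code of your own. Each camera call takes 0.05 s, during which the arm holds its last target. There are 200 camera calls.

## Working session

There is one attempt and no reset: what is moved stays moved. The work goes in short steps, Python scripts to look and compute and a tool call to move; the robot and the scene stay as the last step left them, time stands still between calls to the robot, and variables do not carry over. Pictures are saved under pics/ and viewed, about 8 in all and at most 12, crops included, and the job is handed in when it is done.

Besides the shell and the picture viewer there is one more tool, called after "Call:" as name(argument=value, ...), one argument or row to a line, values as JSON. arm_command: Moves the arm, as the interface text tells. Shift numbers are shares of 0.08 m and turn numbers shares of 120 degrees, none past 1 either way. Its arguments: {"type":"object","properties":{"targets":{"type":"array","items":{"type":"array"}},"hand":{"type":"number"}},"required":["targets"]}

```bash
mkdir -p pics; cat > h.py <<'E'
import numpy as np, cv2
from plant import sensors, optics, order
from scipy.spatial.transform import Rotation as R
def cal(n):
    c=optics.calibration(n); f=210/np.tan(np.radians(c["vertical_fov"])/2)
    return f,c["cx"],c["cy"],np.array(c["extrinsics"])
def grab(n,fn=None):
    C=cal(n); im=optics.grab_frame(n)[:,:,::-1].copy()
    if fn: cv2.imwrite("pics/"+fn,im)
    return im,C
def ray(C,u,v):
    f,cx,cy,E=C; d=E[:3,:3].T@np.array([(u-cx)/f,(v-cy)/f,1.]); return -E[:3,:3].T@E[:3,3],d
def onz(C,u,v,z):
    o,d=ray(C,u,v); return o+d*(z-o[2])/d[2]
def proj(C,p):
    f,cx,cy,E=C; q=E[:3,:3]@np.asarray(p)+E[:3,3]; return np.array([cx+f*q[0]/q[2],cy+f*q[1]/q[2]])
def tri(C1,p1,C2,p2):
    o1,d1=ray(C1,*p1);o2,d2=ray(C2,*p2)
    A=np.stack([d1,-d2],1); t=np.linalg.lstsq(A,o2-o1,rcond=None)[0]
    a=o1+d1*t[0];b=o2+d2*t[1]; return (a+b)/2,np.linalg.norm(a-b)
E
python3 - <<'E'
from h import *
for n in("top","side"):
    im,C=grab(n,n+"0.png"); print(n,C[0],C[1:3],ray(C,C[1],C[2]))
s=sensors.read_state();print(s)
a=cv2.imread("pics/top0.png");b=cv2.imread("pics/side0.png")
E
```

```text
top 379.5286806060632 (277.2278670125431, 207.74876743511047) (array([0.41469192, 0.04301164, 1.22083406]), array([ 0.07932389,  0.00221089, -0.99684644]))
side 511.3432298466976 (277.8282577305393, 210.50727103329766) (array([-0.32889484,  1.34006123,  1.21961372]), array([ 0.43509379, -0.67583747, -0.59492613]))
{'time_s': 0.1, 'joint_positions': array([-1.43011348,  0.47773589,  0.02237554,  1.55632115, -0.01149232,
        1.10926204, -0.08309643]), 'qvel': array([ 0.00054542, -0.00263094, -0.00070954, -0.00078142, -0.0015843 ,
        0.00074883,  0.00010185]), 'effort': array([ 4.45082856e-03, -5.84101295e+01,  1.54013593e+00, -2.73315883e+01,
       -5.41887106e-02,  1.30874233e-02,  5.81215681e-05]), 'eef_pos': array([0.16610102, 0.65368207, 0.20598049]), 'eef_rot': array([-3.89775435e-01, -3.11725710e+00,  2.50794925e-03]), 'force': array([-0.14174268,  0.24424992,  0.25327663]), 'torque': array([-0.04473989, -0.00692332, -0.0030369 ]), 'gripper_width': 0.0875098713947302}
```

View pics/top0.png

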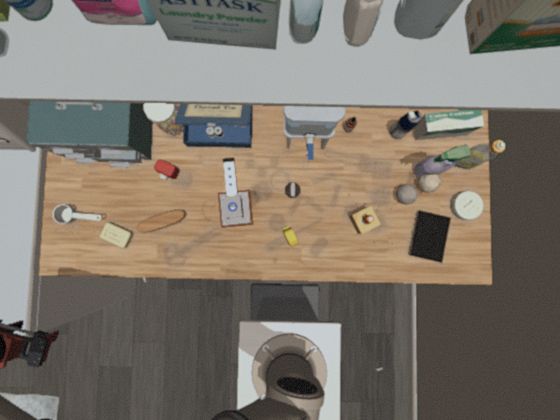

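View pics/side0.png

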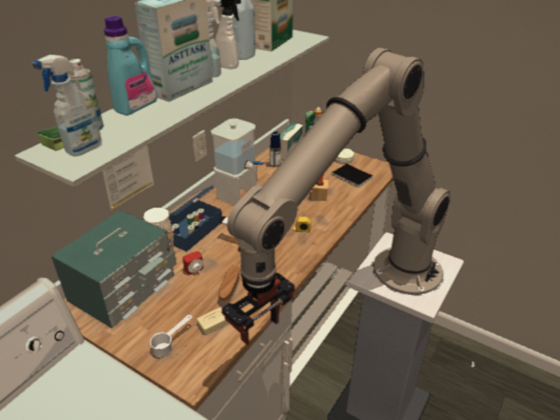

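The top view shows the holder and pin at about (366,219), the bracket and ring at (233,208), and the bar running up to (230,160). The side view shows the arm clear on the left.

```bash
python3 - <<'E'
from h import *
im=cv2.imread("pics/top0.png"); C=cal("top")
print("pin",onz(C,368,218,.12),"holder",onz(C,366,220,.07),"ring",onz(C,233,208,.085), "bar end",onz(C,229,160,.07), "shelf edge",onz(C,280,105,.45), "tape",onz(C,290,236,.05),"knob",onz(C,292,190,.02))
cw=cal("wrist");s=sensors.read_state();Rt=R.from_rotvec(s["eef_rot"]).as_matrix()
o,d=ray(cw,cw[1],cw[2]);print("tool axes",Rt.round(3).tolist());print("cam in tool",Rt.T@(o-s["eef_pos"]),Rt.T@d,cw[0]); print((Rt.T@cw[3][:3,:3].T).round(2))
for n,(x0,y0,x1,y1) in {"a":(205,150,265,240),"b":(340,195,400,245)}.items(): cv2.imwrite(f"pics/z{n}.png",cv2.resize(im[y0:y1,x0:x1],None,fx=6 if n=="a" else 6,fy=6,interpolation=cv2.INTER_CUBIC))
a=cv2.imread("pics/za.png");b=cv2.imread("pics/zb.png");c=np.zeros((540,720,3),np.uint8);c[:,:360]=a;c[:300,360:]=b;cv2.imwrite("pics/zc.png",c)
E
```

```text
pin [ 0.47785062 -0.21862226  0.12      ] holder [ 0.47452017 -0.2244502   0.07      ] ring [0.50159431 0.17827094 0.085     ] bar end [0.65038671 0.19675803 0.07      ] shelf edge [0.69073681 0.04336451 0.45      ] tape [0.42149753 0.00453074 0.05      ] knob [ 5.67924949e-01 -2.09703659e-04  2.00000000e-02]
tool axes [[-0.969, 0.246, -0.0], [0.246, 0.969, -0.002], [-0.0, -0.002, -1.0]]
cam in tool [ 6.69972419e-02  1.33652386e-04 -1.78064273e-01] [-0.24663533  0.00099975  0.96910784] 306.43568045172987
[[ 0.   -0.97 -0.25]
 [ 1.   -0.    0.  ]
 [-0.   -0.25  0.97]]
```

View pics/zc.png

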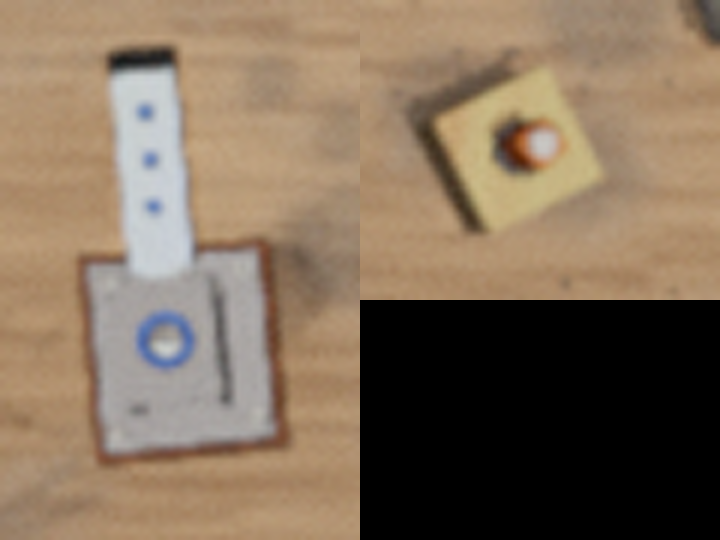

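The zoomed crop shows ring and bracket hole at crop (165,340) with the bar pointing about 7° left of +x. The holder is turned about 27°, with the pin at its centre. I'll go over the bracket first, then to the pin.

Call:
arm_command(
  targets=[
    [[0,0,0],[0,0,0.0815]],
    [[0,0,0],[0,0,0.0815]],
    [[0,0,0],[0,0,0.0815]],
    [[0,0,0],[0,0,0.0815]],
    [[0,0,0],[0,0,0.0815]],
    [[-0.6,0.086,0],[0,0,0]],
    [[-0.6,0.086,0],[0,0,0]],
    [[-0.6,0.086,0],[0,0,0]],
  ],
  hand=1,
)

```text
time_s: 1.1
eef_pos: [0.2503, 0.5335, 0.2064]
eef_rot: [1.645, 2.676, -0.001]
force: [0.7, -1.0, 0.2]
gripper_width: 0.0879
```

Call:
arm_command(
  targets=[
    [[-0.6,0.086,0],[0,0,0]],
    [[-0.6,0.086,0],[0,0,0]],
    [[-0.6,0.086,0],[0,0,0]],
    [[-0.6,0.086,0],[0,0,0]],
    [[-0.6,0.086,0],[0,0,0]],
    [[-0.6,0.086,0],[0,0,0]],
    [[-0.6,0.086,0],[0,0,0]],
    [[-0.6,0.086,0],[0,0,0]],
  ],
)

```text
time_s: 2.1
eef_pos: [0.4727, 0.2159, 0.2067]
eef_rot: [-1.645, -2.676, 0.0]
force: [0.0, 0.2, 0.0]
gripper_width: 0.0878
```

```bash
python3 - <<'E'
from h import *
im,C=grab("wrist","w1.png");s=sensors.read_state();print(s["eef_pos"],R.from_rotvec(s["eef_rot"]).as_matrix().round(4).tolist(),s["time_s"])
np.save("w1.npy",np.array(C,dtype=object),allow_pickle=True)
E
```

```text
[0.47631661 0.20922364 0.20710857] [[-0.4446, 0.8957, 0.0022], [0.8957, 0.4446, -0.0026], [-0.0033, 0.0008, -1.0]] 2.15
```

View pics/w1.png

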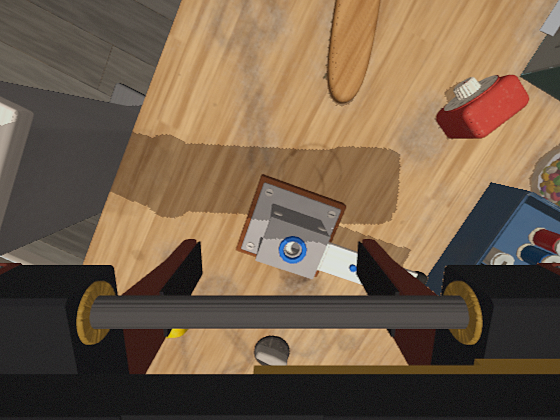

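The wrist view shows the ring at (292,249), the bracket's top plate around it, the bar running right behind the finger, and the gripper crossbar hiding rows below about 265. I'll step back and lower for a closer, still view.

Call:
arm_command(
  targets=[
    [[-0.2,0.0,0.2],[0,0,0]],
    [[-0.2,0.0,0.2],[0,0,0]],
    [[-0.2,0.0,0.2],[0,0,0]],
    [[0,0,0],[0,0,0]],
    [[0,0,0],[0,0,0]],
  ],
)

```text
time_s: 2.78
eef_pos: [0.4937, 0.1752, 0.1592]
eef_rot: [-1.644, -2.677, -0.001]
force: [-0.4, -0.1, -0.3]
gripper_width: 0.0881
```

```bash
cat >> h.py <<'E'
def blobs(im,lo,hi,amin=30):
    m=cv2.inRange(cv2.cvtColor(im,cv2.COLOR_BGR2HSV),np.array(lo),np.array(hi))
    cs=[c for c in cv2.findContours(m,cv2.RETR_EXTERNAL,cv2.CHAIN_APPROX_NONE)[0] if cv2.contourArea(c)>amin]
    return sorted(cs,key=cv2.contourArea,reverse=True)
E
python3 - <<'E'
from h import *
s=sensors.read_state();im,C=grab("wrist","w2.png");print(s["eef_pos"],s["qvel"].round(3).max(),s["time_s"])
for c in blobs(im,(100,120,60),(125,255,255))[:6]:
    e=cv2.fitEllipse(c); print(cv2.contourArea(c),e, [onz(C,*e[0],z).round(4) for z in (.08,.09)])
E
```

```text
[0.49371182 0.17524561 0.15920561] 0.002 2.775
837.0 ((294.5793762207031, 218.2325439453125), (32.433837890625, 32.94643783569336), 68.69609069824219) [array([0.5073, 0.1793, 0.08  ]), array([0.5056, 0.1815, 0.09  ])]
47.0 ((417.298828125, 259.34954833984375), (7.212142467498779, 8.61484146118164), 129.69989013671875) [array([0.6237, 0.1953, 0.08  ]), array([0.6174, 0.1968, 0.09  ])]
44.5 ((392.7785949707031, 250.6230926513672), (7.143115043640137, 8.199384689331055), 115.12152099609375) [array([0.5995, 0.1924, 0.08  ]), array([0.5942, 0.194 , 0.09  ])]
```

View pics/w2.png

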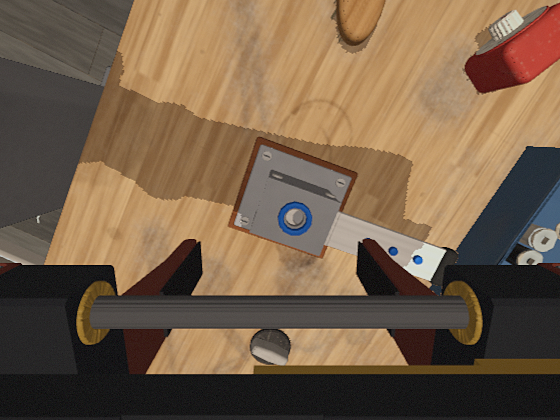

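The ring is centred at (294.6,218.2). Its apparent size puts its top at z about 0.08, and the blue stops put the bar axis at about 7°. Next, the pin.

Call:
arm_command(
  targets=[
    [[-0.595,-0.295,-0.14],[0,0,0]],
    [[-0.595,-0.295,-0.14],[0,0,0]],
    [[-0.595,-0.295,-0.14],[0,0,0]],
    [[-0.595,-0.295,-0.14],[0,0,0]],
    [[-0.595,-0.295,0],[0,0,0]],
    [[-0.595,-0.295,0],[0,0,0]],
    [[-0.595,-0.295,0],[0,0,0]],
    [[-0.595,-0.295,0],[0,0,0]],
  ],
)

```text
time_s: 3.82
eef_pos: [0.4982, -0.2512, 0.2045]
eef_rot: [1.642, 2.677, 0.002]
force: [-0.0, 0.1, 0.1]
gripper_width: 0.088
```

Call:
arm_command(
  targets=[
    [[0,0,0],[0,0,0]],
    [[0,0,0],[0,0,0]],
  ],
)

```text
time_s: 4.08
eef_pos: [0.4978, -0.2494, 0.2039]
eef_rot: [-1.644, -2.677, -0.001]
force: [0.1, 0.9, -0.5]
gripper_width: 0.0881
```

```bash
python3 - <<'E'
from h import *
s=sensors.read_state();im,C=grab("wrist","w3.png");print(s["eef_pos"],s["qvel"].round(3).max(),s["time_s"])
for c in blobs(im,(3,150,60),(14,255,255))[:4]:
    e=cv2.minAreaRect(c); print(cv2.contourArea(c),e, [onz(C,*e[0],z).round(4) for z in (.115,.125)])
E
```

```text
[ 0.49783916 -0.24942936  0.20385535] 0.008 4.075
527.0 ((268.97064208984375, 175.3823699951172), (25.46623992919922, 23.525957107543945), 75.96376037597656) [array([ 0.4753, -0.2233,  0.115 ]), array([ 0.475, -0.222,  0.125])]
254.5 ((524.3993530273438, 250.57044982910156), (19.251949310302734, 31.294660568237305), 55.00797653198242) [array([ 0.7178, -0.1785,  0.115 ]), array([ 0.7084, -0.179 ,  0.125 ])]
```

View pics/w3.png

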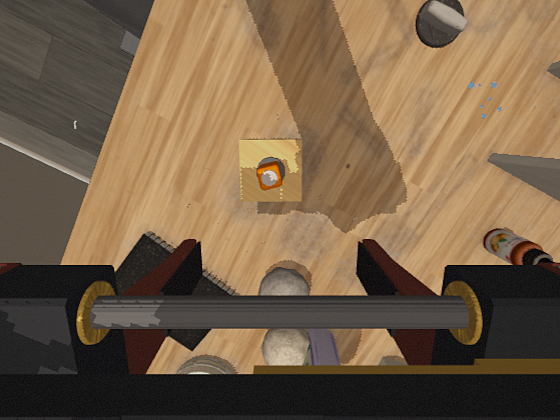

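The holder block is square to the image at (270,170). The orange grip at about (269,175) looks turned roughly 15°, so I'll zoom in.

```bash
python3 - <<'E'
from h import *
im=cv2.imread("pics/w3.png");cv2.imwrite("pics/w3z.png",cv2.resize(im[130:210,230:310],None,fx=7,fy=7,interpolation=cv2.INTER_CUBIC))
E
```

```text
(no output)
```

View pics/w3z.png

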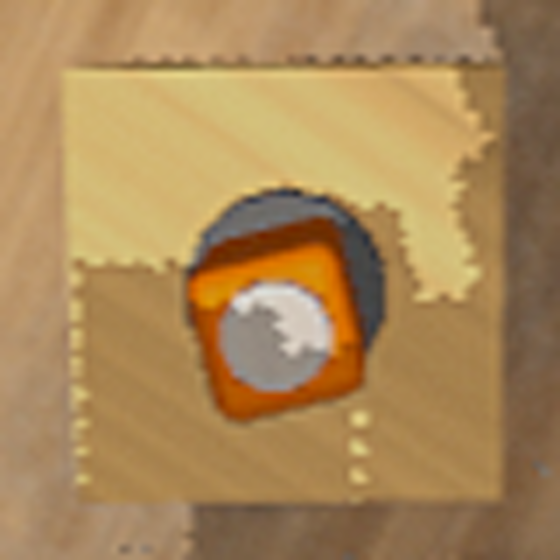

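The grip is turned about 14° CCW in the image, with its top-face centre near (269.8,177.4).

```bash
python3 - <<'E'
from h import *
s=sensors.read_state();C=cal("wrist");Rt=R.from_rotvec(s["eef_rot"]).as_matrix()
p=onz(C,269.8,177.4,.117); print(p,s["eef_pos"],Rt.round(4).tolist())
# holder centre/size from its top-face corners
cor=np.array([[65,68],[503,68],[503,497],[82,497]])/7+[230,130]
for z in(.06,.065,.07): q=np.array([onz(C,*c,z) for c in cor]);print(z,q.mean(0),[np.linalg.norm(q[i]-q[i-1]).round(4) for i in range(4)])
Rd=Rt@R.from_rotvec([0,0,np.radians(-14)]).as_matrix(); d=p-s["eef_pos"];print("after turn, tool-frame shift",Rd.T@np.array([d[0],d[1],.095-s["eef_pos"][2]]))
E
```

```text
[ 0.47670635 -0.22356711  0.117     ] [ 0.49794318 -0.24875605  0.20376106] [[-0.4535, 0.8912, 0.0003], [0.8912, 0.4535, 0.001], [0.0007, 0.0007, -1.0]]
0.06 [ 0.47702593 -0.22442559  0.06      ] [np.float64(0.0639), np.float64(0.0639), np.float64(0.0639), np.float64(0.0645)]
0.065 [ 0.47687896 -0.22387617  0.065     ] [np.float64(0.0629), np.float64(0.0629), np.float64(0.0629), np.float64(0.0635)]
0.07 [ 0.47673198 -0.22332675  0.07      ] [np.float64(0.0619), np.float64(0.0619), np.float64(0.0619), np.float64(0.0625)]
after turn, tool-frame shift [0.03288443 0.00038458 0.10877923]
```

Call:
arm_command(
  targets=[
    [[0,0,0],[0,0,-0.0583]],
    [[0,0,0],[0,0,-0.0583]],
    [[0.137,0.002,0],[0,0,0]],
    [[0.137,0.002,0],[0,0,0]],
    [[0.137,0.001,0],[0,0,0]],
    [[0,0,0.3],[0,0,0]],
    [[0,0,0.3],[0,0,0]],
    [[0,0,0.3],[0,0,0]],
  ],
)

```text
time_s: 5.12
eef_pos: [0.476, -0.2245, 0.1312]
eef_rot: [1.307, 2.856, 0.001]
force: [-0.6, -0.4, 0.4]
gripper_width: 0.0877
```

Call:
arm_command(
  targets=[
    [[0,0,0.2],[0,0,0]],
    [[0,0,0.2],[0,0,0]],
    [[0,0,0.137],[0,0,0]],
    [[0,0,0],[0,0,0]],
    [[0,0,0],[0,0,0]],
  ],
)

```text
time_s: 5.75
eef_pos: [0.4765, -0.2257, 0.0891]
eef_rot: [1.307, 2.856, 0.0]
force: [0.1, -0.6, 0.5]
gripper_width: 0.0875
```

```bash
python3 - <<'E'
from h import *
s=sensors.read_state();C=cal("wrist");print(s["eef_pos"],s["force"],R.from_rotvec(s["eef_rot"]).as_matrix().round(4).tolist(),proj(C,s["eef_pos"]),proj(C,[.4767,-.2236,.113]))
im,C=grab("wrist","w4.png")
E
```

```text
[ 0.47647991 -0.22568703  0.08911608] [ 0.11883749 -0.58880787  0.52655228] [[-0.6537, 0.7567, 0.0007], [0.7567, 0.6537, -0.0003], [-0.0007, 0.0004, -1.0]] [278.4384084  247.69975889] [281.25976018 260.90979501]
```

View pics/w4.png

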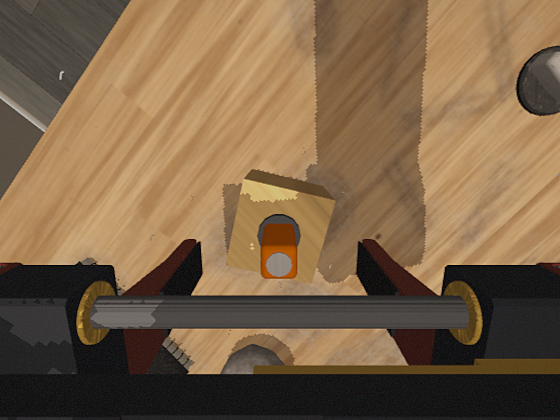

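The grip is square between the jaws at (279,262), so I'll close and lift.

Call:
arm_command(
  targets=[
    [[0,0,0],[0,0,0]],
    [[0,0,0],[0,0,0]],
    [[0,0,0],[0,0,0]],
    [[0,0,0],[0,0,0]],
    [[0,0,0],[0,0,0]],
    [[0,0,0],[0,0,0]],
  ],
  hand=0,
)

```text
time_s: 6.55
eef_pos: [0.4761, -0.2254, 0.0887]
eef_rot: [-1.307, -2.857, -0.0]
force: [-0.7, 0.2, -0.1]
gripper_width: 0.0315
```

Call:
arm_command(
  targets=[
    [[0,0,0],[0,0,0]],
    [[0,0,-0.15],[0,0,0]],
    [[0,0,-0.25],[0,0,0]],
    [[0,0,-0.25],[0,0,0]],
    [[0,0,-0.25],[0,0,0]],
    [[0,0,-0.25],[0,0,0]],
    [[0,0,-0.25],[0,0,0]],
    [[0,0,0],[0,0,0]],
  ],
)

```text
time_s: 7.55
eef_pos: [0.477, -0.2259, 0.2023]
eef_rot: [1.306, 2.854, 0.001]
force: [0.5, -0.7, -1.8]
gripper_width: 0.0198
```

```bash
python3 - <<'E'
from h import *
s=sensors.read_state();print(s["eef_pos"],s["force"],s["torque"],s["gripper_width"],s["time_s"])
Rt=R.from_rotvec(s["eef_rot"]).as_matrix();print(Rt.round(4).tolist())
E
```

```text
[ 0.4770151  -0.22586759  0.20233926] [ 0.46182804 -0.72206383 -1.81768393] [0.00089707 0.02322227 0.00210494] 0.019754629700236236 7.55
[[-0.6538, 0.7567, 0.0033], [0.7567, 0.6538, -0.0005], [-0.0025, 0.0021, -1.0]]
```

Call:
arm_command(
  targets=[
    [[0,0,0],[0,0,0.0704]],
    [[0,0,0],[0,0,0.0704]],
    [[0,0,0],[0,0,0.0704]],
    [[0,0,0],[0,0,0.0704]],
    [[0.4,0.093,0],[0,0,0]],
    [[0.55,0.128,0],[0,0,0]],
    [[0.55,0.128,0],[0,0,0]],
    [[0.55,0.128,0],[0,0,0]],
  ],
)

```text
time_s: 8.55
eef_pos: [0.4933, -0.0565, 0.2]
eef_rot: [-2.081, -2.353, 0.001]
force: [0.3, 0.5, -1.4]
gripper_width: 0.0196
```

Call:
arm_command(
  targets=[
    [[0.55,0.128,0],[0,0,0]],
    [[0.55,0.128,0],[0,0,0]],
    [[0.55,0.128,0],[0,0,0]],
    [[0.4,0.093,0],[0,0,0]],
    [[0.14,0.03,0],[0,0,0]],
    [[0,0,0],[0,0,0]],
    [[0,0,0],[0,0,0]],
  ],
)

```text
time_s: 9.43
eef_pos: [0.5125, 0.1189, 0.2006]
eef_rot: [2.084, 2.351, -0.001]
force: [-0.2, -0.1, -1.6]
gripper_width: 0.0195
```

```bash
python3 - <<'E'
from h import *
s=sensors.read_state();im,C=grab("wrist","w5.png");Rt=R.from_rotvec(s["eef_rot"]).as_matrix();print(s["eef_pos"],s["qvel"].round(3).max(),s["time_s"],Rt.round(4).tolist(),s["joint_positions"].round(2))
print("cam",ray(C,0,0)[0])
for c in blobs(im,(100,120,60),(125,255,255))[:5]:
    e=cv2.fitEllipse(c); print(cv2.contourArea(c),e, [onz(C,*e[0],z).round(4) for z in (.075,.085)])
cv2.imwrite("pics/w5z.png",np.hstack([cv2.resize(im[95:175,240:320],None,fx=5,fy=5,interpolation=cv2.INTER_CUBIC),cv2.resize(im[190:290,230:330],(400,400),interpolation=cv2.INTER_CUBIC)]))
E
```

```text
[0.5125335  0.11890384 0.20055739] 0.006 9.425 [[-0.1202, 0.9928, -0.0003], [0.9928, 0.1202, -0.0006], [-0.0006, -0.0004, -1.0]] [-0.83  0.26  0.58  1.95 -0.17  0.98 -0.05]
cam [0.50459054 0.1856606  0.37856045]
715.5 ((279.38189697265625, 139.92137145996094), (29.603208541870117, 30.858646392822266), 1.6007981300354004) [array([0.5055, 0.1816, 0.075 ]), array([0.5055, 0.1817, 0.085 ])]
173.0 ((553.9146728515625, 72.06204986572266), (12.586542129516602, 20.14497947692871), 13.090229034423828) [array([0.7476, 0.2717, 0.075 ]), array([0.7396, 0.2689, 0.085 ])]
41.5 ((404.11309814453125, 139.52130126953125), (7.211288928985596, 7.706738471984863), 82.46240997314453) [array([0.6248, 0.1964, 0.075 ]), array([0.6208, 0.196 , 0.085 ])]
40.5 ((378.4854431152344, 139.6032257080078), (7.03111457824707, 7.604147911071777), 57.248111724853516) [array([0.6003, 0.1933, 0.075 ]), array([0.5971, 0.1931, 0.085 ])]
38.5 ((352.6273193359375, 139.62733459472656), (6.801925182342529, 7.4920878410339355), 45.0) [array([0.5755, 0.1903, 0.075 ]), array([0.5732, 0.1902, 0.085 ])]
```

View pics/w5.png

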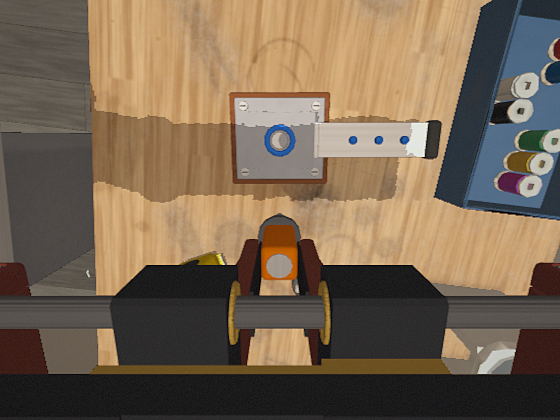

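The ring is at (279.4,139.9) and the stops are on the same row, so the bar lies along tool y (6.9°). Combined with the earlier view, the ring top is at z about 0.090, xy (0.5055,0.1817). The pin hangs at (279,265) with its collar arc at about v=214. I'll take a zoom of the pin to get its offset in the hand and check how far the holes overlap.

```bash
python3 - <<'E'
from h import *
im=cv2.imread("pics/w5.png")
cv2.imwrite("pics/w5z.png",np.hstack([cv2.resize(im[120:160,260:300],None,fx=10,fy=10,interpolation=cv2.INTER_CUBIC),cv2.resize(im[205:285,240:320],None,fx=5,fy=5,interpolation=cv2.INTER_CUBIC)]))
s=sensors.read_state();C=cal("wrist");Rt=R.from_rotvec(s["eef_rot"]).as_matrix();T=s["eef_pos"]
f=lambda p:(Rt.T@(np.array(p)-T)).round(4)
print("ring",f(onz(C,279.4,139.9,.09)))
print("axis px at z=tcp+24mm",proj(C,T-Rt[:,2]*.024),"tcp-28+6 collar edges",proj(C,T+Rt@[.015,0,.022]),proj(C,T+Rt@[.0,.015,.022]),proj(C,T+Rt@[.0,-.015,.022]))
for k in(.020,.024,.028): print(k,"top centre 279,264.5:",f(onz(C,279,264.5,T[2]+k)))
E
```

```text
ring [0.0634 0.0006 0.1106]
axis px at z=tcp+24mm [278.65234236 263.64634513] tcp-28+6 collar edges [278.67730908 215.38184423] [300.525436   236.52003531] [256.83403653 236.52366262]
0.02 top centre 279,264.5: [-0.0023  0.0002 -0.02  ]
0.024 top centre 279,264.5: [-0.0005  0.0002 -0.024 ]
0.028 top centre 279,264.5: [ 0.0013  0.0002 -0.028 ]
```

View pics/w5z.png

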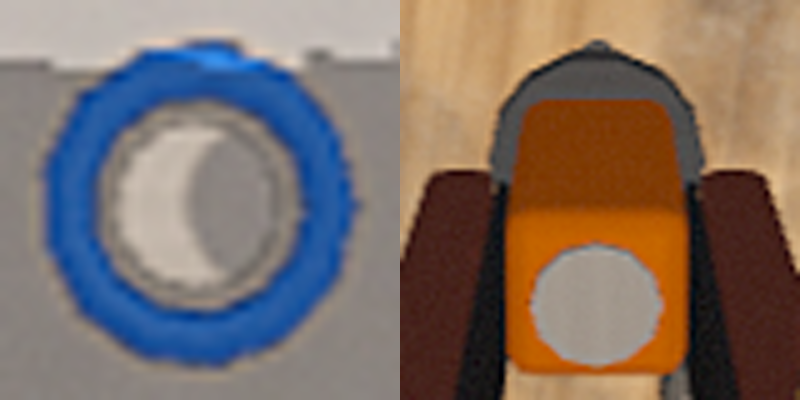

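Left crop: the ring and bracket hole are centred together, the bright bar edge shows at left, and the lens is about 8 mm wide, so d is about 7 mm. Right crop: the pin sits upright and square in the jaws, within about 0.5 mm of the tool axis. I'll move over the lens, aiming 3.6 mm toward the bar side.

Call:
arm_command(
  targets=[
    [[0.2,0.012,0],[0,0,0]],
    [[0.2,0.012,0],[0,0,0]],
    [[0.2,0.011,0],[0,0,0]],
    [[0.196,0.011,0],[0,0,0]],
    [[0,0,0.125],[0,0,0]],
    [[0,0,0.125],[0,0,0]],
    [[0,0,0],[0,0,0]],
    [[0,0,0],[0,0,0]],
  ],
)

```text
time_s: 10.48
eef_pos: [0.5086, 0.1839, 0.1806]
eef_rot: [2.082, 2.353, -0.0]
force: [-0.0, -0.0, -1.8]
gripper_width: 0.0197
```

```bash
cat > st.py <<'E'
from h import *
s=sensors.read_state();T=s["eef_pos"];Rt=R.from_rotvec(s["eef_rot"]).as_matrix()
p=Rt.T@(T-np.array([.5055,.1817,0]))  # tool frame, TCP rel. ring axis estimate
print("t",s["time_s"],"x %.2f y %.2f mm z %.2f"%(p[0]*1e3,p[1]*1e3,T[2]*1e3),"F tool",(Rt.T@s["force"]).round(1),"tq",(Rt.T@s["torque"]).round(2),"zax",Rt[:,2].round(4),s["gripper_width"].round(4))
E
python3 st.py; python3 -c "
from h import *
im,C=grab('side','s6.png');print(proj(C,[.5055,.1817,.09]));u,v=proj(C,[.5055,.1817,.11]).astype(int)
cv2.imwrite('pics/s6z.png',cv2.resize(im[v-45:v+45,u-50:u+50],None,fx=7,fy=6.6666,interpolation=cv2.INTER_CUBIC))"
```

```text
[256.80896654 227.26638729]Traceback (most recent call last):
  File "st.py", line 4, in <module>
    print("t",s["time_s"],"x %.2f y %.2f mm z %.2f"%(p[0]*1e3,p[1]*1e3,T[2]*1e3),"F tool",(Rt.T@s["force"]).round(1),"tq",(Rt.T@s["torque"]).round(2),"zax",Rt[:,2].round(4),s["gripper_width"].round(4))
                                                                                                                                                                             ^^^^^^^^^^^^^^^^^^^^^^^^
AttributeError: 'float' object has no attribute 'round'
```

View pics/s6z.png

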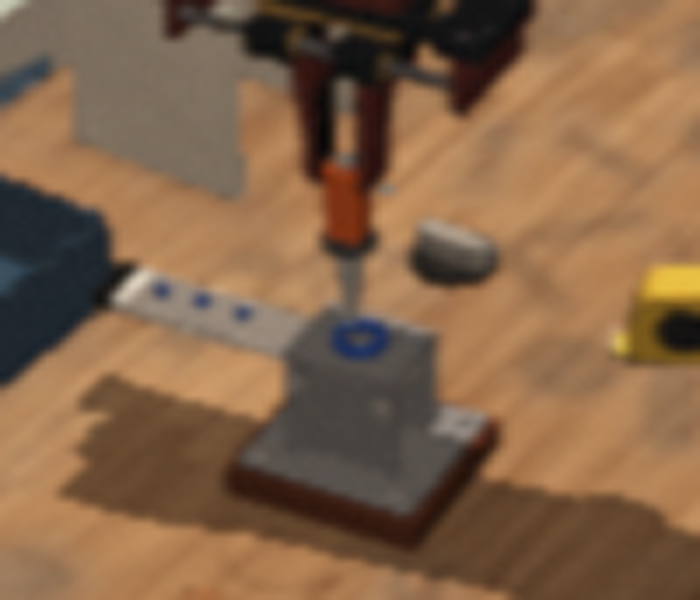

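The pin hangs just above the ring, on the bar side. How deep the grip sits between the fingers is unclear here, so I'll check it by projection.

```bash
sed -i 's/s\["gripper_width"\].round(4)/round(float(s["gripper_width"]),4)/' st.py; python3 st.py; python3 - <<'E'
from h import *
C=cal("side");T=sensors.read_state()["eef_pos"];u,v=proj(C,[.5055,.1817,.11]).astype(int)
pt=lambda p:((proj(C,p)-[u-50,v-45])*[7,6.667]).round(0)
for n,dz in dict(tcp=0,fingertip=-.014,gripTop=.024,collarTop=-.022,tip=-.08).items(): print(n,pt(T+[0,0,dz]))
print("ring",pt([.5055,.1817,.09]),pt([.5055,.1817,.083]))
im=cv2.imread("pics/s6.png");h=cv2.cvtColor(im,cv2.COLOR_BGR2HSV)[v-45:v+45,u-50:u+50]
m=cv2.inRange(h,np.array((100,120,50)),np.array((125,255,255)));m[:45]=0;m[60:]=0;m[:,:44]=0;m[:,62:]=0;ys,xs=np.nonzero(m);print("ring px",(xs.min()+xs.max()+1)/2*7,(ys.min()+ys.max()+1)/2*6.667)
m=cv2.inRange(h,np.array((2,140,60)),np.array((14,255,255)));m=m[:,44:56];ys,xs=np.nonzero(m);print("orange rows",[(y,int((ys==y).sum())) for y in np.unique(ys)])
E
```

```text
t 10.525 x 1.95 y 3.56 mm z 180.84 F tool [-0.2  0.1  1.4] tq [ 0.06 -0.05 -0.04] zax [ 2.e-04  0.e+00 -1.e+00] 0.0198
tcp [343. 198.]
fingertip [344. 219.]
gripTop [342. 160.]
collarTop [345. 232.]
tip [347. 319.]
ring [356. 335.] [356. 345.]
ring px 360.5 340.017
orange rows [(np.int64(14), 2), (np.int64(15), 1), (np.int64(17), 2), (np.int64(18), 2), (np.int64(19), 1), (np.int64(20), 2), (np.int64(21), 2), (np.int64(22), 2), (np.int64(23), 1), (np.int64(24), 2), (np.int64(25), 8), (np.int64(26), 9), (np.int64(27), 8), (np.int64(28), 8), (np.int64(29), 9), (np.int64(30), 9), (np.int64(31), 9), (np.int64(32), 7), (np.int64(33), 7), (np.int64(34), 7), (np.int64(35), 6), (np.int64(36), 4), (np.int64(74), 1), (np.int64(75), 1), (np.int64(76), 2), (np.int64(77), 3), (np.int64(78), 4), (np.int64(79), 5), (np.int64(80), 5), (np.int64(81), 4), (np.int64(85), 1), (np.int64(86), 4), (np.int64(87), 5), (np.int64(88), 4), (np.int64(89), 2)]
```

Projection agrees: grip top, collar and tip fall where expected, and the ring top is at z about 0.087. I'll trim x by -1.6 mm and descend in steps.

Call:
arm_command(
  targets=[
    [[-0.02,-0.005,0],[0,0,0]],
    [[0,0,0.03],[0,0,0]],
    [[0,0,0.03],[0,0,0]],
    [[0,0,0.03],[0,0,0]],
    [[0,0,0.03],[0,0,0]],
    [[0,0,0.03],[0,0,0]],
    [[0,0,0.03],[0,0,0]],
    [[0,0,0],[0,0,0]],
  ],
)

```text
time_s: 11.52
eef_pos: [0.5082, 0.1829, 0.1661]
eef_rot: [-2.081, -2.354, 0.001]
force: [0.1, 0.3, -1.5]
gripper_width: 0.0202
```

```bash
python3 st.py
```

```text
t 11.525 x 0.80 y 2.75 mm z 166.07 F tool [0.3 0.1 1.5] tq [ 0.04 -0.07  0.01] zax [-3.e-04 -2.e-04 -1.e+00] 0.0202
```

Call:
arm_command(
  targets=[
    [[-0.006,0.006,0.015],[0,0,0]],
    [[0,0,0.015],[0,0,0]],
    [[0,0,0.015],[0,0,0]],
    [[0,0,0.015],[0,0,0]],
    [[0,0,0.015],[0,0,0]],
    [[0,0,0],[0,0,0]],
  ],
)

```text
time_s: 12.28
eef_pos: [0.5088, 0.1825, 0.1602]
eef_rot: [-2.081, -2.354, 0.0]
force: [-0.7, -0.8, -1.6]
gripper_width: 0.0197
```

```bash
python3 st.py
```

```text
t 12.275 x 0.34 y 3.30 mm z 160.18 F tool [-0.7 -0.8  1.6] tq [ 0.06 -0.08 -0.02] zax [-2.e-04 -1.e-04 -1.e+00] 0.0197
```

Call:
arm_command(
  targets=[
    [[0,0,0.0125],[0,0,0]],
    [[0,0,0.0125],[0,0,0]],
    [[0,0,0.0125],[0,0,0]],
    [[0,0,0],[0,0,0]],
  ],
)

```text
time_s: 12.78
eef_pos: [0.5088, 0.1825, 0.1572]
eef_rot: [-2.081, -2.354, 0.0]
force: [1.2, -0.2, -1.7]
gripper_width: 0.0198
```

```bash
python3 st.py
```

```text
t 12.775 x 0.34 y 3.33 mm z 157.20 F tool [-0.3  1.1  1.7] tq [ 0.09 -0.04  0.  ] zax [-1.e-04 -1.e-04 -1.e+00] 0.0198
```

Call:
arm_command(
  targets=[
    [[0,0,0.0125],[0,0,0]],
    [[0,0,0.0125],[0,0,0]],
    [[0,0,0.0125],[0,0,0]],
    [[0,0,0],[0,0,0]],
  ],
)

```text
time_s: 13.28
eef_pos: [0.5087, 0.1825, 0.1541]
eef_rot: [-2.081, -2.354, 0.0]
force: [-0.5, 0.3, -2.0]
gripper_width: 0.0199
```

```bash
python3 st.py
```

```text
t 13.275 x 0.35 y 3.21 mm z 154.14 F tool [ 0.4 -0.4  2. ] tq [ 0.21 -0.05 -0.01] zax [-3.e-04 -1.e-04 -1.e+00] 0.0199
```

Call:
arm_command(
  targets=[
    [[0,-0.005,0],[0,0,0]],
    [[0,-0.002,0.0125],[0,0,0]],
    [[0,-0.001,0.0125],[0,0,0]],
    [[0,-0.002,0.0125],[0,0,0]],
    [[0,0,0],[0,0,0]],
  ],
)

```text
time_s: 13.9
eef_pos: [0.508, 0.1824, 0.1512]
eef_rot: [-2.081, -2.354, 0.0]
force: [-0.4, 0.9, -1.8]
gripper_width: 0.0199
```

```bash
python3 st.py
```

```text
t 13.9 x 0.34 y 2.53 mm z 151.20 F tool [ 0.9 -0.3  1.8] tq [ 0.06 -0.03  0.03] zax [-1.e-04 -1.e-04 -1.e+00] 0.0199
```

Call:
arm_command(
  targets=[
    [[0,-0.0015,0.0125],[0,0,0]],
    [[0,-0.0015,0.0125],[0,0,0]],
    [[0,-0.0015,0.0125],[0,0,0]],
    [[0,0,0],[0,0,0]],
  ],
)

```text
time_s: 14.4
eef_pos: [0.5078, 0.1823, 0.1483]
eef_rot: [2.081, 2.354, 0.0]
force: [0.2, -0.6, -0.7]
gripper_width: 0.0195
```

```bash
python3 st.py
```

```text
t 14.4 x 0.34 y 2.36 mm z 148.26 F tool [-0.6  0.1  0.7] tq [-0.04 -0.03  0.02] zax [ 2.e-04  0.e+00 -1.e+00] 0.0195
```

Call:
arm_command(
  targets=[
    [[0,-0.0015,0.0125],[0,0,0]],
    [[0,-0.0015,0.0125],[0,0,0]],
    [[0,0,0],[0,0,0]],
  ],
)

```text
time_s: 14.78
eef_pos: [0.5078, 0.1823, 0.1465]
eef_rot: [2.081, 2.353, 0.001]
force: [0.4, -0.8, 2.1]
gripper_width: 0.0197
```

```bash
python3 st.py
```

```text
t 14.775 x 0.36 y 2.41 mm z 146.54 F tool [-0.8  0.3 -2.1] tq [-0.   -0.18  0.03] zax [ 6.e-04  3.e-04 -1.e+00] 0.0197
```

Call:
arm_command(
  targets=[
    [[-0.003,-0.0015,0.0125],[0,0,0]],
    [[0,-0.0015,0.0125],[0,0,0]],
    [[0,0,0],[0,0,0]],
  ],
)

```text
time_s: 15.15
eef_pos: [0.5077, 0.1821, 0.1447]
eef_rot: [2.081, 2.353, 0.001]
force: [-1.1, -0.9, 3.9]
gripper_width: 0.02
```

```bash
python3 st.py
```

```text
t 15.15 x 0.20 y 2.31 mm z 144.70 F tool [-0.7 -1.2 -3.9] tq [ 0.11 -0.16  0.06] zax [ 8.e-04  5.e-04 -1.e+00] 0.02
```

Call:
arm_command(
  targets=[
    [[-0.002,-0.003,0.0125],[0,0,0]],
    [[0,-0.002,0.0125],[0,0,0]],
    [[0,-0.002,0.0125],[0,0,0]],
    [[0,0,0],[0,0,0]],
  ],
)

```text
time_s: 15.65
eef_pos: [0.5072, 0.1819, 0.1417]
eef_rot: [2.081, 2.353, 0.002]
force: [1.3, -0.7, 5.1]
gripper_width: 0.0201
```

```bash
python3 st.py
```

```text
t 15.65 x 0.03 y 1.87 mm z 141.69 F tool [-0.8  1.2 -5.1] tq [ 0.04 -0.16  0.04] zax [ 1.e-03  5.e-04 -1.e+00] 0.0201
```

Call:
arm_command(
  targets=[
    [[-0.002,-0.002,0.0125],[0,0,0]],
    [[-0.001,-0.002,0.0125],[0,0,0]],
    [[0,-0.002,0.0125],[0,0,0]],
    [[0,-0.002,0.0125],[0,0,0]],
    [[0,0,0],[0,0,0]],
  ],
)

```text
time_s: 16.27
eef_pos: [0.5066, 0.1817, 0.1377]
eef_rot: [2.081, 2.353, 0.002]
force: [0.6, -0.1, 4.6]
gripper_width: 0.0195
```

```bash
python3 st.py
```

```text
t 16.275 x -0.07 y 1.24 mm z 137.67 F tool [-0.2  0.6 -4.6] tq [-0.02 -0.1  -0.05] zax [ 1.e-03  6.e-04 -1.e+00] 0.0195
```

Call:
arm_command(
  targets=[
    [[-0.001,-0.0018,0.0125],[0,0,0]],
    [[0,-0.0017,0.0125],[0,0,0]],
    [[-0.001,-0.0017,0.0125],[0,0,0]],
    [[0,-0.0017,0.0125],[0,0,0]],
    [[0,0,0],[0,0,0]],
  ],
)

```text
time_s: 16.9
eef_pos: [0.506, 0.1815, 0.1335]
eef_rot: [2.081, 2.353, 0.002]
force: [1.0, 0.5, 4.0]
gripper_width: 0.0197
```

```bash
python3 st.py
```

```text
t 16.9 x -0.19 y 0.63 mm z 133.55 F tool [ 0.4  1.1 -4. ] tq [-0.12 -0.06  0.01] zax [ 9.e-04  5.e-04 -1.e+00] 0.0197
```

Call:
arm_command(
  targets=[
    [[0,-0.0012,0.0125],[0,0,0]],
    [[0,-0.0012,0.0125],[0,0,0]],
    [[0,-0.0012,0.0125],[0,0,0]],
    [[0,-0.001,0.0125],[0,0,0]],
    [[0,0,0],[0,0,0]],
  ],
)

```text
time_s: 17.52
eef_pos: [0.5056, 0.1813, 0.1293]
eef_rot: [2.08, 2.353, 0.001]
force: [2.6, 0.5, 2.2]
gripper_width: 0.0197
```

```bash
python3 st.py
```

```text
t 17.525 x -0.35 y 0.17 mm z 129.25 F tool [ 0.2  2.6 -2.2] tq [-0.89  0.08 -0.06] zax [ 8.e-04  2.e-04 -1.e+00] 0.0197
```

Call:
arm_command(
  targets=[
    [[0,0.001,0.0125],[0,0,0]],
    [[0,0,0.0125],[0,0,0]],
    [[0,0,0.0125],[0,0,0]],
    [[0,0,0],[0,0,0]],
  ],
)

```text
time_s: 18.02
eef_pos: [0.5054, 0.1813, 0.1261]
eef_rot: [2.081, 2.353, 0.0]
force: [4.3, 0.9, 0.7]
gripper_width: 0.0195
```

```bash
python3 st.py
```

```text
t 18.025 x -0.45 y -0.08 mm z 126.09 F tool [ 0.4  4.4 -0.7] tq [-1.25  0.13  0.01] zax [ 3.e-04 -1.e-04 -1.e+00] 0.0195
```

Call:
arm_command(
  targets=[
    [[0,0.004,0],[0,0,0]],
    [[0,0,0],[0,0,0]],
    [[0,0,0],[0,0,0]],
  ],
)

```text
time_s: 18.4
eef_pos: [0.5055, 0.1812, 0.1261]
eef_rot: [-2.081, -2.354, 0.0]
force: [4.3, 1.4, -1.2]
gripper_width: 0.0195
```

```bash
python3 st.py
```

```text
t 18.4 x -0.49 y -0.08 mm z 126.14 F tool [0.8 4.5 1.2] tq [-1.22  0.07  0.05] zax [-2.e-04 -1.e-04 -1.e+00] 0.0195
```

Call:
arm_command(
  targets=[
    [[0.003,0.005,0],[0,0,0]],
    [[0,0,0],[0,0,0]],
    [[0,0,0],[0,0,0]],
  ],
)

```text
time_s: 18.77
eef_pos: [0.5056, 0.1814, 0.1261]
eef_rot: [-2.081, -2.353, 0.001]
force: [2.5, 0.4, -0.9]
gripper_width: 0.0196
```

```bash
python3 st.py
```

```text
t 18.775 x -0.34 y -0.00 mm z 126.12 F tool [0.1 2.5 0.9] tq [-0.86  0.01  0.01] zax [-7.e-04 -3.e-04 -1.e+00] 0.0196
```

Call:
arm_command(
  targets=[
    [[0.002,0.003,0],[0,0,0]],
    [[0,0,0.0125],[0,0,0]],
    [[0,0,0.0125],[0,0,0]],
    [[0,0,0.0125],[0,0,0]],
    [[0,0,0.0125],[0,0,0]],
    [[0,0,0],[0,0,0]],
  ],
)

```text
time_s: 19.52
eef_pos: [0.5059, 0.1816, 0.1221]
eef_rot: [-2.081, -2.353, 0.001]
force: [0.1, -0.2, 1.7]
gripper_width: 0.0194
```

```bash
python3 st.py
```

```text
t 19.525 x -0.13 y 0.35 mm z 122.12 F tool [-0.2  0.1 -1.7] tq [-0.13 -0.2   0.02] zax [-6.e-04 -2.e-04 -1.e+00] 0.0194
```

Call:
arm_command(
  targets=[
    [[0,0,0.0125],[0,0,0]],
    [[0,0,0.0125],[0,0,0]],
    [[0,0,0.0125],[0,0,0]],
    [[0,0,0.0125],[0,0,0]],
    [[0,0,0],[0,0,0]],
  ],
)

```text
time_s: 20.15
eef_pos: [0.5063, 0.1817, 0.1198]
eef_rot: [-2.081, -2.352, -0.001]
force: [-6.4, -1.3, 19.7]
gripper_width: 0.0199
```

```bash
python3 st.py
```

```text
t 20.15 x 0.06 y 0.75 mm z 119.83 F tool [ -0.5  -6.5 -19.7] tq [ 1.56 -0.44 -0.01] zax [-5.0e-04  1.1e-03 -1.0e+00] 0.0199
```

Call:
arm_command(
  targets=[
    [[0,-0.005,0],[0,0,0]],
    [[0,0,0],[0,0,0]],
    [[0,0,0],[0,0,0]],
  ],
)

```text
time_s: 20.52
eef_pos: [0.5062, 0.1817, 0.1198]
eef_rot: [-2.081, -2.353, -0.002]
force: [-4.0, -1.5, 18.5]
gripper_width: 0.0198
```

```bash
python3 st.py; python3 - <<'E'
from h import *
im,C=grab("side","s7.png");u,v=proj(C,[.5055,.1817,.1]).astype(int)
cv2.imwrite('pics/s7z.png',cv2.resize(im[v-30:v+30,u-40:u+40],(800,600),interpolation=cv2.INTER_CUBIC))
E
```

```text
t 20.525 x 0.06 y 0.75 mm z 119.83 F tool [ -1.   -4.1 -18.5] tq [ 1.24 -0.51  0.01] zax [ 3.0e-04  1.1e-03 -1.0e+00] 0.0198
```

View pics/s7z.png

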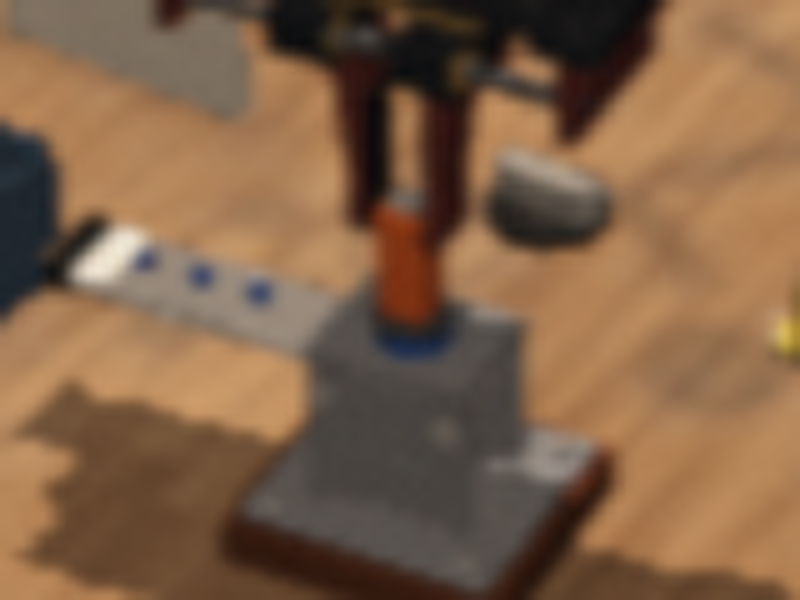

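The side view shows the collar seated on the blue ring, so the 20 N is ring contact. I'll press on slowly.

Call:
arm_command(
  targets=[
    [[0,-0.005,0.005],[0,0,0]],
    [[0,-0.002,0.005],[0,0,0]],
    [[0,0,0.004],[0,0,0]],
    [[0,0,0],[0,0,0]],
  ],
)

```text
time_s: 21.08
eef_pos: [0.5062, 0.1817, 0.1191]
eef_rot: [-2.081, -2.353, -0.003]
force: [-3.4, -1.9, 20.9]
gripper_width: 0.0199
```

```bash
python3 st.py
```

```text
t 21.075 x 0.10 y 0.84 mm z 119.14 F tool [ -1.5  -3.6 -20.9] tq [ 1.29 -0.54  0.01] zax [ 0.0012  0.0016 -1.    ] 0.0199
```

Call:
arm_command(
  targets=[
    [[-0.002,-0.004,0.005],[0,0,0]],
    [[0,-0.002,0.005],[0,0,0]],
    [[0,0,0.005],[0,0,0]],
    [[0,0,0],[0,0,0]],
  ],
)

```text
time_s: 21.58
eef_pos: [0.5061, 0.1817, 0.1181]
eef_rot: [2.081, 2.353, 0.004]
force: [-3.8, -1.9, 21.7]
gripper_width: 0.0198
```

```bash
python3 st.py
```

```text
t 21.575 x 0.15 y 0.88 mm z 118.15 F tool [ -1.4  -4.  -21.7] tq [ 1.05 -0.45  0.04] zax [ 0.002  0.002 -1.   ] 0.0198
```

Call:
arm_command(
  targets=[
    [[-0.002,-0.004,0.005],[0,0,0]],
    [[0,-0.002,0.005],[0,0,0]],
    [[0,0,0.005],[0,0,0]],
    [[0,0,0],[0,0,0]],
  ],
)

```text
time_s: 22.08
eef_pos: [0.5061, 0.1817, 0.1171]
eef_rot: [2.081, 2.353, 0.006]
force: [-2.9, -1.8, 21.9]
gripper_width: 0.02
```

```bash
python3 st.py
```

```text
t 22.075 x 0.13 y 0.91 mm z 117.09 F tool [ -1.4  -3.1 -21.9] tq [ 0.87 -0.49 -0.05] zax [ 0.0029  0.0023 -1.    ] 0.02
```

Call:
arm_command(
  targets=[
    [[-0.001,-0.003,0.005],[0,0,0]],
    [[0,-0.002,0.005],[0,0,0]],
    [[0,0,0.005],[0,0,0]],
    [[0,0,0],[0,0,0]],
  ],
)

```text
time_s: 22.58
eef_pos: [0.506, 0.1816, 0.116]
eef_rot: [2.081, 2.352, 0.007]
force: [-2.1, -1.0, 21.5]
gripper_width: 0.0194
```

```bash
python3 st.py
```

```text
t 22.575 x 0.11 y 0.96 mm z 115.99 F tool [ -0.7  -2.1 -21.5] tq [ 0.71 -0.43  0.01] zax [ 0.0036  0.0024 -1.    ] 0.0194
```

Moving steadily at about 22 N; the hard stop should be near, so I'll take smaller steps.

Call:
arm_command(
  targets=[
    [[0,-0.002,0.004],[0,0,0]],
    [[0,0,0.004],[0,0,0]],
    [[0,0,0],[0,0,0]],
  ],
)

```text
time_s: 22.95
eef_pos: [0.5061, 0.1817, 0.1156]
eef_rot: [2.081, 2.352, 0.007]
force: [-3.4, -2.0, 24.1]
gripper_width: 0.0196
```

```bash
python3 st.py
```

```text
t 22.95 x 0.16 y 1.03 mm z 115.64 F tool [ -1.5  -3.5 -24.1] tq [ 0.9  -0.49 -0.  ] zax [ 0.0039  0.0027 -1.    ] 0.0196
```

Call:
arm_command(
  targets=[
    [[0,0,0.003],[0,0,0]],
    [[0,0,0],[0,0,0]],
  ],
)

```text
time_s: 23.2
eef_pos: [0.5061, 0.1817, 0.1156]
eef_rot: [2.081, 2.352, 0.007]
force: [-3.7, -1.0, 26.3]
gripper_width: 0.0198
```

```bash
python3 st.py
```

```text
t 23.2 x 0.21 y 1.05 mm z 115.62 F tool [ -0.5  -3.6 -26.4] tq [ 1.08 -0.49  0.  ] zax [ 0.0038  0.0029 -1.    ] 0.0198
```

Hard stop: z no longer moves while the force rises to about 28 N on the pin, and ring travel was about 4.4 mm. I'll unload gently, then release.

Call:
arm_command(
  targets=[
    [[0,0,-0.01],[0,0,0]],
    [[0,0,-0.01],[0,0,0]],
    [[0,0,0],[0,0,0]],
  ],
)

```text
time_s: 23.58
eef_pos: [0.5059, 0.1816, 0.1157]
eef_rot: [2.08, 2.352, 0.006]
force: [2.1, 0.4, 10.8]
gripper_width: 0.0195
```

```bash
python3 st.py
```

```text
t 23.575 x 0.01 y 0.85 mm z 115.72 F tool [  0.1   2.2 -10.8] tq [-0.28 -0.26  0.03] zax [ 0.004   0.0017 -1.    ] 0.0195
```

Call:
arm_command(
  targets=[
    [[0,0.003,-0.008],[0,0,0]],
    [[0,0.002,0],[0,0,0]],
    [[0,0,0],[0,0,0]],
  ],
)

```text
time_s: 23.95
eef_pos: [0.5058, 0.1816, 0.1158]
eef_rot: [2.08, 2.352, 0.005]
force: [2.6, 0.0, 6.0]
gripper_width: 0.0196
```

```bash
python3 st.py
```

```text
t 23.95 x -0.07 y 0.63 mm z 115.76 F tool [-0.3  2.6 -6. ] tq [-0.64 -0.16  0.05] zax [ 0.0031  0.0012 -1.    ] 0.0196
```

Call:
arm_command(
  targets=[
    [[0,0.003,-0.004],[0,0,0]],
    [[0,0,0],[0,0,0]],
    [[0,0,0],[0,0,0]],
    [[0,0,0],[0,0,0]],
    [[0,0,0],[0,0,0]],
    [[0,0,0],[0,0,0]],
  ],
  hand=0.8,
)

```text
time_s: 24.7
eef_pos: [0.5044, 0.1811, 0.1152]
eef_rot: [-2.081, -2.354, 0.0]
force: [0.2, -0.9, 0.0]
gripper_width: 0.0698
```

Call:
arm_command(
  targets=[
    [[0,0,-0.15],[0,0,0]],
    [[0,0,-0.25],[0,0,0]],
    [[0,0,-0.25],[0,0,0]],
    [[0,0,-0.25],[0,0,0]],
    [[-0.25,0,-0.2],[0,0,0]],
    [[-0.3,0,0],[0,0,0]],
    [[-0.2,0,0],[0,0,0]],
    [[0,0,0],[0,0,0]],
  ],
)

```text
time_s: 25.7
eef_pos: [0.5118, 0.1196, 0.2034]
eef_rot: [2.085, 2.35, -0.0]
force: [-0.3, 0.5, 0.3]
gripper_width: 0.0701
```

```bash
python3 st.py; python3 - <<'E'
from h import *
im,C=grab("wrist","w8.png");s=sensors.read_state()
O=cv2.cvtColor(im,cv2.COLOR_BGR2HSV)
for c in blobs(im,(3,150,60),(14,255,255))[:2]: e=cv2.minAreaRect(c);print("orange",e,onz(C,*e[0],.137).round(4))
for c in blobs(im,(100,120,60),(125,255,255),15)[:6]:
    e=cv2.fitEllipse(c); print("blue",cv2.contourArea(c),np.round(e[0],1),np.round(e[1],1),onz(C,*e[0],.083).round(4))
im2,C2=grab("side","s8.png");a,b=(proj(C2,[.5055,.1817,z]) for z in(.0855,.1435));print("expect collar underside, grip top",a,b)
h=cv2.cvtColor(im2,cv2.COLOR_BGR2HSV);u,v=a.astype(int)
for n,lo,hi in(("or",(2,140,60),(14,255,255)),("bl",(100,120,50),(125,255,255))):
    m=cv2.inRange(h,np.array(lo),np.array(hi))[v-35:v+15,u-10:u+10];ys,xs=np.nonzero(m);print(n,len(ys),(ys.min()+v-35,ys.max()+v-35) if len(ys) else "")
E
```

```text
t 25.7 x -62.43 y -1.18 mm z 203.37 F tool [ 0.5 -0.3 -0.3] tq [ 0.11 -0.08 -0.  ] zax [-2.e-04 -2.e-04 -1.e+00] 0.0701
orange ((279.5, 138.0), (90.0, 99.0), 90.0) [0.5046 0.1846 0.137 ]
orange ((184.12962341308594, 271.537841796875), (21.43431282043457, 79.84242248535156), 44.35625457763672) [0.4362 0.0634 0.137 ]
blue 39.0 [398.  140.4] [6.7 7.9] [0.6165 0.1954 0.083 ]
blue 37.0 [372.6 140.5] [6.7 7.3] [0.5927 0.1925 0.083 ]
blue 35.5 [347.2 140.5] [6.6 7.2] [0.5687 0.1895 0.083 ]
expect collar underside, grip top [256.83679113 228.25762165] [256.47177223 215.25404514]
or 82 (np.int64(199), np.int64(227))
bl 0
```

```bash
python3 -c "
from h import *
print(order.close_job())"
```

```text
the job is handed in; nothing more can be done
None
```

The pin is standing in the bracket with its taper through both holes, and the ring is pressed to its hard stop. I handed the job in at about 26 s on the robot's clock.

**What I did:** I lifted the pin out of the holder, lowered it into the overlap of the two holes, and followed the taper so that it drew the bar in. I then pressed slowly, about 2–3 mm/s, until the ring stopped. After that I unloaded the pin, opened the jaws and backed away.

**Forces:**
- **Taper:** the downward resistance was about 4–7 N while the bar came in.
- **Ring:** it took about 20–24 N on the pin to move.
- **At the end:** the force rose to about 28 N with no further travel. The collar had pushed the ring about 4.4 mm by then, so I took that as fully home.

**Last checks:**
- **Bar:** its blue stops have moved in by about 5 mm. My earlier estimate of the offset was about 7 mm, so the two differ by 1–2 mm, which is about the camera error.
- **Ring:** no blue shows above the plate in the side image, as expected with the ring home.
- **Robot:** it was clear of everything, with no force on the tool.

**Less certain:**
- **Side force:** it briefly reached about 6.5 N as the collar met the ring, and I trimmed it back.
- **Final pictures:** I had used all 12 picture views, so I checked the last images by colour masks only. The wrist mask merged the pin's grip with the bracket's brown frame, so it gave no final pin position.

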